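# Close and latch the tuning fork drawer

### The arm

A 6-joint arm with a two-finger parallel gripper is mounted at the origin on the work surface. World frame = base frame: x ahead of the robot, y to its left, z up, the work surface at z = 0. Lengths are in m, angles in degrees, forces in N, time in s.
With the tool pointing down it reaches from about 0.25 to 0.725 m from the base axis. Payload 4 kg.
Tool frame: the origin (TCP) lies at the very end of the fingers, on their centre line; the grasp point (between the pads) lies 19 mm behind it; z points along the fingers, y is the direction in which the jaws open and shut (so a half turn about z gives the same grasp; the last joint's range is limited). The gripper opens to 85 mm and grips with 20 to 120 N. Pads are 22 mm wide; open, the fingers measure 114 mm over their backs; the gripper's body (76 mm by 85 mm) begins 54 mm behind the grasp point. The pads swing forward as they close: fully open they stand 13 mm farther back than shut.
Start: joints at [-68.125, 13.785, 0.286, 76.501, 0, 90], TCP at [0.186, -0.464, 0.231] pointing down, gripper open.
Joint ranges: [-155.79, 155.79], [-60.16, 107.12], [-62.33, 73.08], [-114, 123.19], [-81.49, 82.49], [-180, 180]. Speed limits (degrees/s): [159.86, 159.86, 180, 180, 180, 180].

### API

Orientations are given as [roll, pitch, yaw] about the fixed x, y, z axes, in that order (R = Rz(yaw) Ry(pitch) Rx(roll)).
In Python, from rig import bot, claw, kinematics, monitor, imaging, sign_off gives the robot as it stands. Calls block until the motion is done:
- bot.move_pose(position, orientation): joint-space move of the TCP to a pose.
- bot.movel(position, ori=None, speed=0.15, threshold=None): straight line of the TCP; ori=None keeps the orientation; speed is the mean speed in m/s. With threshold (N) it stops when the force on the tool has changed by that much, and returns True; else False.
- bot.set_joints(angles): joint-space move.
- claw.command_gripper(opening): finger opening in m; the grip force is fixed at half the most; returns when the fingers have stopped.
- bot.wait(seconds).
- kinematics.solve_ik(position, orientation): joint angles nearest the present ones, or None.
- monitor.get_state(): the state.
- imaging.get_image(name): name is "scene" or "top" or "wrist"; returns (picture, depth): 400x640x3 uint8, red, green, blue; 400x640 float32, m along the optical axis (not along the pixel's ray), 0 where there is no reading.
- imaging.calibration(name): a dict with "camera_matrix" (3x3 intrinsics, pixels), "rvec" (rotation vector, rad) and "tvec" (3), from world to camera coordinates, as OpenCV has them; the wrist camera has in their place "tool_from_camera" (4x4, takes a point from camera to tool coordinates, whose origin is the TCP and whose axes are the flange's). Camera axes: x right, y down, z forward; pixel columns grow to the right and rows downward; lengths in m; the calibration is good to about 2 mm. A picture is of the moment at which its call begins: read the wrist's pose just before it. calibration takes no time and is no camera call.
A pose or a line that the arm cannot do raises bot.PlanningError and nothing moves.
- sign_off(): hands the job in, once; it reports no verdict.
The state is a dict: "clock": time; "q": joint angles; "qvel": joint speeds; "joint_efforts": joint torques, N m; "tcp_pos": TCP position; "orientation": TCP orientation; "contact_force": force on the tool from outside, world axes, zero at the start; "moment": the same for the moment, N m; "width": finger opening in m.
Only numpy, scipy, OpenCV 4.12 (cv2) and the standard library are available. Lean on these libraries where they do the work, as an engineer would, in place of code of your own. Each camera call takes 0.05 s, during which the arm holds its last target.

### The job

Using only the fingertips, push the open tuning fork drawer fully home under the shelf without slamming it; only after that, push the upright tab of the sliding catch on the shelf's front edge all the way across, so that the tongue stands in front of the closed drawer. Nothing is to be picked up, the things lying on and around the shelf must stay where they are, and the hand comes away at the end.

Things in the scene. Friction and masses are not known exactly. Their poses are not given: they have to be found in the camera images.
- shelf: Low grey steel bench shelf, fixed: 220 deep (x) by 420 wide (y), deck top at 70 mm. Origin: centre of its underside. x points from its front inward (away from the robot, turned up to 0.25 rad), y left, z up. Front plane x = -110 mm: drawer bay at the left, plain fixed panel (y -204 to -90) at the right. A 6 mm high guide rail stands on the deck behind the catch, x -82 to -77, y -170 to -50.
- drawer (a joint): How far the shallow drawer is out, in m: 0 fully home (flush with the shelf's front), at most 0.15; opens along the shelf's -x. Starts 0.05 to 0.11 out. About 0.9 kg, 2 N runner friction, no spring, stays where left. Forks and a test tube are bedded in it and cannot come out.
- drawer_face (a point): Centre of the drawer's flat front face, 34 mm above the table; moves with the drawer, axes parallel to the shelf's. The face is 266 wide (y) by 50 high (9 to 59 mm above the table), plain but for two small steel knobs (16 mm wide, 20 mm proud) 85 mm left and right of this centre at the same height.
- catch (a joint): How far the steel catch has slid, in m, along the shelf's +y (left, towards the drawer): 0 parked in front of the fixed panel, 0.05 at its end stop, tongue in front of the drawer's right end. Starts at 0 to 0.012. About 1.5 N friction, no spring, stays where left. It does not really block the drawer: it must not be slid across while the drawer is still out.
- catch_tab (a point): Centre of the catch's upright tab, 88 mm above the table, 13 mm behind the shelf's front plane; axes as the shelf's. Tab 24 (x) by 10 (y) by 26 mm high (75 to 101 above the table), on a plate 5 mm thick reaching 25 mm either side in y. A tongue 40 mm wide hangs 21 mm down over the shelf's front edge, 3 to 7 mm proud of it. The deck right of the plate is bare.
- bar: Bystander: glockenspiel bar of brushed aluminium, 30 x 150 x 9 mm, lying on the deck. Origin: centre of its underside, long along its y.
- rosin: Bystander: amber rosin cake in an open round tin, 58 mm wide, 20 mm high, on the deck. Origin: centre of its underside.
- mute: Bystander: black rubber violin mute, 34 x 16 x 27 mm, on the table on one side of the drawer. Origin: centre of its underside.
- lens: Bystander: hand lens with a horn handle, lying on the table on the other side of the drawer, rim 66 mm wide, 14 mm high, handle to its -x, 155 mm long in all. Origin: under the centre of the glass.

How it is judged (in metres and radians):
On the way, in this order (a step that is already met when the one before it is completed fails the run):
1. the drawer is fully home (value of joint drawer below 0.004 m), for 0.2 s.
2. the catch is slid across in front of the drawer (value of joint catch above 0.044 m), for 0.2 s.
At the end, for the whole second after the job is handed in: The drawer is home to within 4 mm, the catch is slid across to within 6 mm of its end stop, and the four bystanders are within 15 mm of where they began (value of joint drawer below 0.004 m and value of joint catch above 0.044 m and distance of each of bar, rosin, mute, lens from where it was at the start of the episode below 0.015 m); the robot touches nothing.
It fails at once if the drawer is slammed (moves faster than 0.35 m/s) (velocity of joint drawer below -0.35 m/s or velocity of joint drawer above 0.35 m/s).
It fails at once if the catch is slid across (past 20 mm) while the drawer is more than 6 mm out (value of joint catch above 0.02 m and value of joint drawer above 0.006 m).
It fails at once if a thing lying on or around the shelf is picked up or shifted by more than 15 mm (distance of any of bar, rosin, mute, lens from where it was at the start of the episode above 0.015 m).
It also fails if it takes over 45 s, if anything falls off the work surface, if the arm or the gripper's body presses on something with over 40 N, if the wrist force passes 120 N, or if a joint passes its speed limit or range.

## Working session

There is one attempt and no reset: what is moved stays moved. The work goes in short steps, each a Python script; the robot and the scene stay as the last script left them, time stands still between calls to the robot, and variables do not carry over. Pictures are saved under pics/ and viewed, and the job is handed in when it is done.

```bash
mkdir -p pics; ls; python3 - <<'E'
from rig import bot, claw, kinematics, monitor, imaging
import cv2
for n in ["scene","top"]:
    p,d=imaging.get_image(n); cv2.imwrite(f"pics/{n}0.png",p[:,:,::-1])
    c=imaging.calibration(n); print(n,c)
print(monitor.get_state())
E
```

```text
pics
scene {'camera_matrix': array([[412.25107288,   0.        , 318.48055846],
       [  0.        , 412.25107288, 202.78934065],
       [  0.        ,   0.        ,   1.        ]]), 'rvec': array([ 1.90284046,  1.16806211, -0.59311518]), 'tvec': array([-0.34850974, -0.22704522,  1.3183997 ])}
top {'camera_matrix': array([[423.57685288,   0.        , 321.54246148],
       [  0.        , 423.57685288, 201.53323403],
       [  0.        ,   0.        ,   1.        ]]), 'rvec': array([ 2.23998972, -1.97128223,  0.20988734]), 'tvec': array([0.00154156, 0.60043277, 1.03569971])}
{'clock': 0.1, 'q': array([-6.81244959e+01,  1.38286982e+01,  2.21479393e-01,  7.65018118e+01,
       -1.51867558e-03,  8.99999893e+01]), 'qvel': array([-0.0848753 , -0.06406176,  0.2435262 , -0.06407625,  0.01144656,
        0.02101114]), 'joint_efforts': array([ 6.85898121e-04, -3.73139048e+01,  2.53009343e+01,  1.08544136e-02,
       -3.26548286e-05, -9.40998852e-07]), 'tcp_pos': array([ 0.18607713, -0.46347543,  0.23049517]), 'orientation': array([-1.79890969e+02,  1.51865238e-03,  2.18755177e+01]), 'contact_force': array([-0.71534234, -0.90764361, -0.14846693]), 'moment': array([-0.03850866,  0.01013337,  0.00471926]), 'width': 0.08560867723415302}
```

View pics/scene0.png

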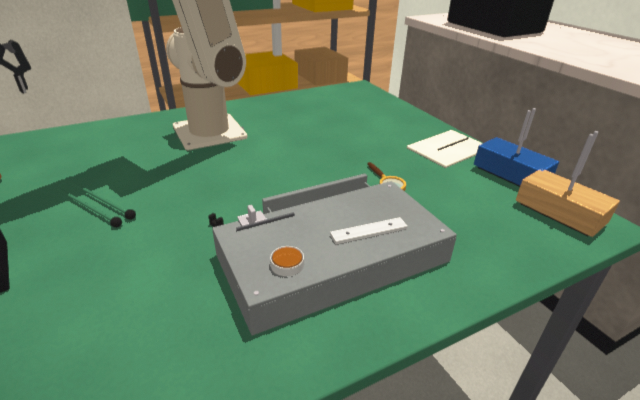

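View pics/top0.png

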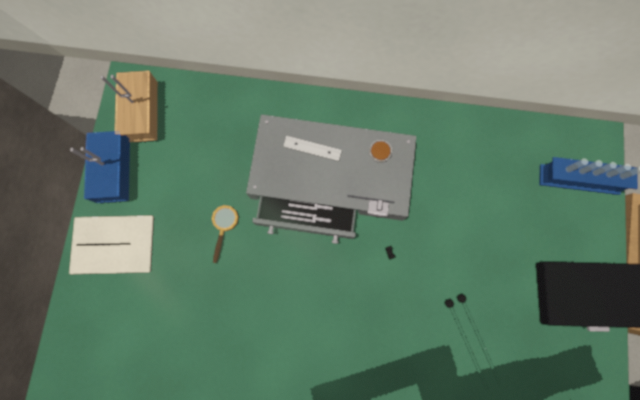

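The top view shows the deck (corners about (263,117), (415,135), (408,215), (248,196)), the drawer face with knobs near (271,229) and (335,238), and the catch tab near (379,205). The mute is at (390,252) and the lens at (224,218). Next I'll measure these from the depth and pixels.

```bash
cat > h.py <<'E'
import numpy as np, cv2
from rig import bot, claw, kinematics, monitor, imaging
def cloud(n):
    p,d=imaging.get_image(n); c=imaging.calibration(n); K=c["camera_matrix"]; R,_=cv2.Rodrigues(c["rvec"])
    v,u=np.mgrid[:400,:640]; r=np.stack([(u-K[0,2])/K[0,0],(v-K[1,2])/K[1,1],np.ones(u.shape)],-1)*d[...,None]
    return p,d,(r-c["tvec"].ravel())@R
def ray(n,uv,z):
    c=imaging.calibration(n); K=c["camera_matrix"]; R,_=cv2.Rodrigues(c["rvec"]); t=c["tvec"].ravel()
    o=-R.T@t; w=R.T@np.array([(uv[0]-K[0,2])/K[0,0],(uv[1]-K[1,2])/K[1,1],1]); return o+w*(z-o[2])/w[2]
E
python3 - <<'E'
from h import *
np.set_printoptions(precision=4,suppress=True)
p,d,W=cloud("top")
big=cv2.resize(p[100:275,195:435],None,fx=3.3,fy=3.3,interpolation=cv2.INTER_CUBIC); cv2.imwrite("pics/topz.png",big[:,:,::-1])
z=W[...,2]; print("table z",np.median(z[280:300,200:300]), "deck z",np.median(z[160:180,300:340]))
m=((z>0.06)&(z<0.085)&(d>0)).astype(np.uint8); m[:, :230]=0; m[:,440:]=0; m[:100]=0;m[260:]=0
m=cv2.morphologyEx(m,cv2.MORPH_OPEN,np.ones((9,9)))
c=max(cv2.findContours(m,0,2)[0],key=cv2.contourArea)
rect=cv2.minAreaRect(c); print(rect)
pts=np.array([ray("top",q,0.07) for q in c[:,0].astype(float)])[:,:2]
r2=cv2.minAreaRect((pts*1000).astype(np.float32)); print(r2, cv2.boxPoints(r2))
for nm,uv,zz in [("knobL",(271,229),.034),("knobR",(335,238),.034),("tab",(379,205),.101)]: print(nm,ray("top",uv,zz))
mm=((z>0.09)&(z<0.12)); mm[:100]=0;mm[260:]=0;mm[:,:240]=0;mm[:,430:]=0
print("tabpts",mm.sum(),W[mm].mean(0), np.argwhere(mm))
E
```

```text
table z 0.00022079632545558012 deck z 0.07033047155046598
((332.3799743652344, 165.33999633789062), (162.06887817382812, 82.30724334716797), 8.13010311126709)
((695.4715576171875, 63.24061584472656), (419.3033752441406, 223.83018493652344), 89.02925872802734) [[ 580.0206 -144.4849]
 [ 803.8187 -148.277 ]
 [ 810.9225  270.9662]
 [ 587.1244  274.7582]]
knobL [0.5113 0.2005 0.034 ]
knobR [0.5091 0.0312 0.034 ]
tab [ 0.5968 -0.0663  0.101 ]
tabpts 216 [ 0.7152 -0.059   0.0935] [[140 381]
 [140 382]
 [141 375]
 [141 380]
 [141 381]
 [142 375]
 [142 377]
 [142 380]
 [142 381]
 [142 382]
 [142 383]
 [142 385]
 [143 374]
 [143 375]
 [143 378]
 [143 379]
 [143 380]
 [143 382]
 [143 383]
 [143 384]
 [143 388]
 [144 373]
 [144 374]
 [144 378]
 [144 379]
 [144 380]
 [144 381]
 [144 382]
 [144 384]
 [144 385]
 [144 386]
 [144 389]
 [145 373]
 [145 374]
 [145 375]
 [145 381]
 [145 383]
 [145 384]
 [145 385]
 [145 387]
 [146 372]
 [146 373]
 [146 374]
 [146 377]
 [146 379]
 [146 381]
 [146 382]
 [146 383]
 [146 385]
 [146 386]
 [147 372]
 [147 373]
 [147 377]
 [147 379]
 [147 380]
 [147 381]
 [147 
[... 1054 characters left out ...]
6 382]
 [156 383]
 [156 384]
 [157 374]
 [157 377]
 [157 380]
 [157 381]
 [157 382]
 [157 384]
 [157 385]
 [158 376]
 [158 377]
 [158 378]
 [158 380]
 [158 381]
 [158 382]
 [158 384]
 [158 386]
 [159 378]
 [159 380]
 [159 381]
 [200 379]
 [200 380]
 [200 381]
 [201 378]
 [201 379]
 [201 380]
 [201 381]
 [202 378]
 [202 379]
 [202 380]
 [202 381]
 [203 378]
 [203 379]
 [203 380]
 [203 381]
 [204 377]
 [204 378]
 [204 379]
 [204 380]
 [204 381]
 [205 377]
 [205 378]
 [205 379]
 [205 380]
 [205 381]
 [206 377]
 [206 378]
 [206 379]
 [206 380]
 [206 381]
 [207 377]
 [207 378]
 [207 379]
 [207 380]
 [207 381]
 [208 377]
 [208 378]
 [208 379]
 [208 380]
 [209 377]
 [209 378]
 [209 379]
 [209 380]]
```

View pics/topz.png

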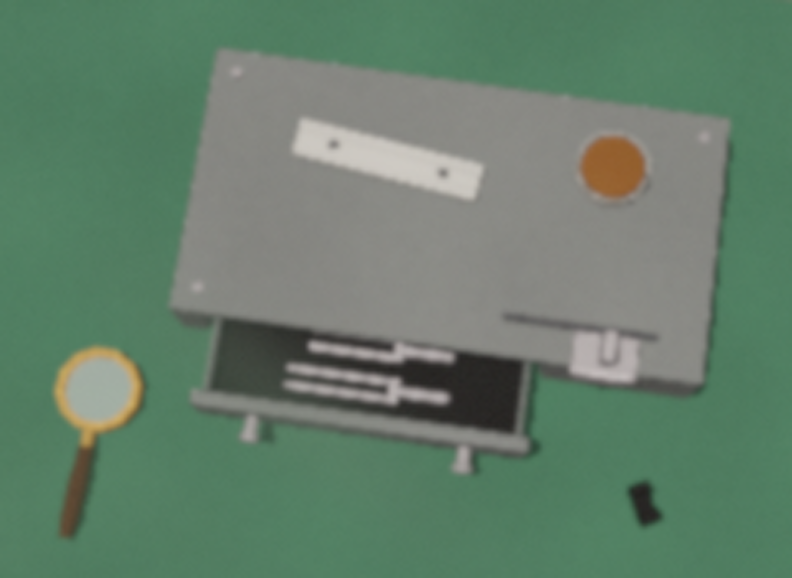

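```bash
cat > push1.py <<'E'
from h import *
np.set_printoptions(precision=4,suppress=True)
p,d,W=cloud("top"); z=W[...,2]
a=np.radians(-0.97); X=np.array([np.cos(a),np.sin(a)]); Y=np.array([-X[1],X[0]]); C=np.array([.6955,.0632])
mm=(z>0.09)&(z<0.12); mm[:195]=0;mm[215:]=0;mm[:,:370]=0;mm[:,390:]=0
t=W[mm]; s=(t[:,:2]-C)@np.c_[X,Y]; print("tab shelf",s.mean(0),s.min(0),s.max(0),t[:,2].max())
s=(W[...,:2]-C)@np.c_[X,Y]
# drawer face top edge: front-most points 50-62mm high between the knobs
f=(z>.05)&(z<.063)&(s[...,0]<-.13)&(s[...,0]>-.26)&(s[...,1]>-.01)&(s[...,1]<.11)
print("face x",np.percentile(s[f][:,0],[2,50,98]),f.sum())
for n,m in [("front",(z>.066)&(z<.074)&(s[...,1]>0)&(s[...,1]<.18)&(abs(s[...,0])<.125))]: print(n,np.percentile(s[m][:,0],[1,99]))
m=(z>.005)&(z<.04)&(p.max(-1)<60)&(s[...,0]<-.12)&(s[...,1]<-.08); print("mute",s[m].mean(0) if m.any() else None)
claw.command_gripper(0)
P=C-0.27*X+0.055*Y
bot.move_pose([*P,.20],[180,0,-0.97])
bot.movel([*P,.038],speed=.12)
st=monitor.get_state(); print(st["tcp_pos"],st["orientation"],st["width"],st["contact_force"],st["clock"])
p,_=imaging.get_image("scene"); cv2.imwrite("pics/s1.png",p[:,:,::-1]); p,_=imaging.get_image("top"); cv2.imwrite("pics/t1.png",cv2.resize(p[80:330,180:450],None,fx=2.2,fy=2.2)[:,:,::-1])
E
python3 push1.py
```

```text
tab shelf [-0.0955 -0.1314] [-0.1072 -0.1366] [-0.0832 -0.1269] 0.10467039086209881
face x [-0.1784 -0.1729 -0.1666] 227
front [-0.1064  0.1097]
mute [-0.2526 -0.4962]
[0.4271 0.1229 0.0386] [-179.9758   -0.0747   -0.9689] -0.00012027722058607362 [ 0.7116  0.075  -0.0537] 6.1333
```

View pics/t1.png

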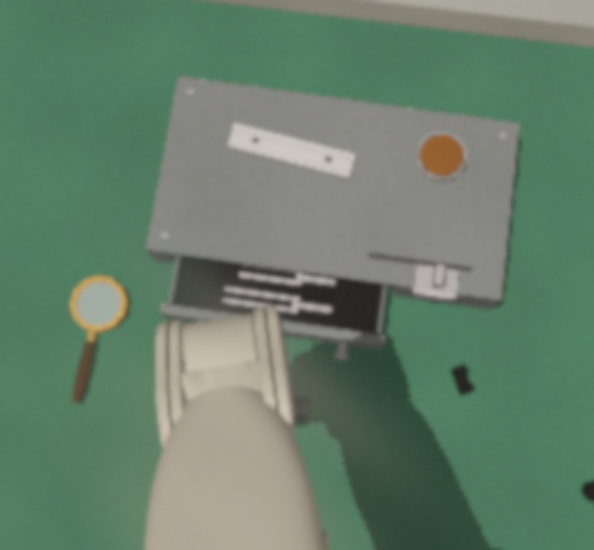

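View pics/s1.png

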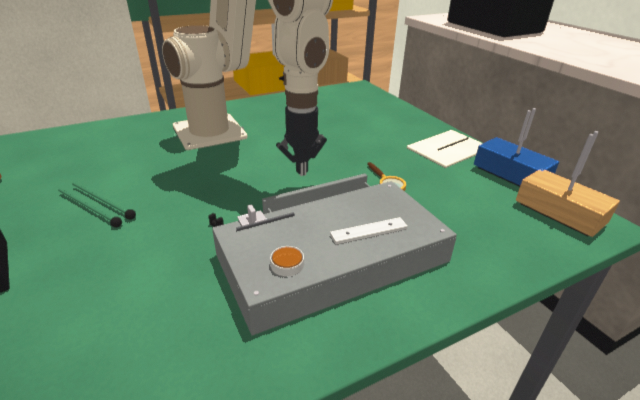

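The hand stands clear in front of the face, between the knobs (scene pixel (303,172)). The face is about 0.066 m out.

```bash
cat > push2.py <<'E'
from h import *
np.set_printoptions(precision=4,suppress=True)
a=np.radians(-0.97); X=np.array([np.cos(a),np.sin(a)]); Y=np.array([-X[1],X[0]]); C=np.array([.6955,.0632])
def sh(): 
    st=monitor.get_state(); v=st["tcp_pos"]; d=v[:2]-C; print(np.array([d@X,d@Y,v[2]]),st["contact_force"],round(st["clock"],2))
def go(x,y,z,v,th=None):
    r=bot.movel([*(C+x*X+y*Y),z],speed=v,threshold=th); print(r,end=" "); sh()
go(-.20,.055,.038,.06,15)
go(-.135,.055,.038,.04,15)
go(-.105,.055,.038,.02,12)
bot.wait(.4); sh()
p,d,W=cloud("top"); cv2.imwrite("pics/t2.png",cv2.resize(p[80:330,180:450],None,fx=2.2,fy=2.2)[:,:,::-1])
E
python3 push2.py
```

```text
False [-0.2005  0.0549  0.0379] [ 0.0254 -0.1541  0.1434] 7.55
False [-0.135  0.055  0.038] [-0.4439 -0.0976 -1.8433] 9.32
True [-0.1203  0.0548  0.0374] [-0.8396 -0.3215 -0.5311] 10.22
[-0.1222  0.0546  0.0363] [ 0.3475 -0.0247  0.127 ] 10.62
```

View pics/t2.png

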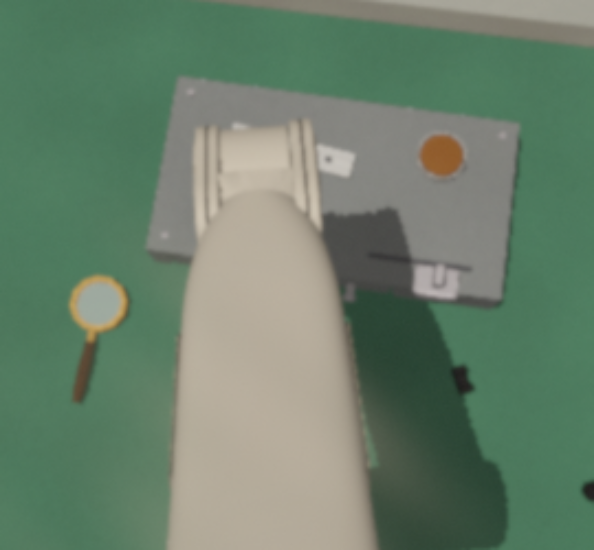

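```bash
cat > push3.py <<'E'
exec(open("push2.py").read().split("go(-.20")[0])
go(-.105,.055,.038,.02,25)
sh()
go(-.20,.055,.038,.08)
go(-.26,.055,.20,.15)
bot.move_pose([*(C-.20*X-.30*Y),.25],[180,0,-.97])
sh()
p,d,W=cloud("top"); cv2.imwrite("pics/t3.png",cv2.resize(p[100:275,195:435],None,fx=3.3,fy=3.3,interpolation=cv2.INTER_CUBIC)[:,:,::-1])
p,d=imaging.get_image("scene"); cv2.imwrite("pics/s3.png",cv2.resize(p[150:320,180:480],None,fx=2.6,fy=2.6)[:,:,::-1])
E
python3 push3.py
```

```text
True [-0.1208  0.0545  0.0361] [-0.7092  1.0587 -0.4601] 11.23
[-0.1208  0.0545  0.0361] [-0.7092  1.0587 -0.4601] 11.23
False [-0.1993  0.0551  0.0381] [ 0.4374  0.6582 -0.1813] 12.37
False [-0.2603  0.0548  0.1992] [0.9723 0.1891 0.0289] 13.67
[-0.2    -0.2999  0.25  ] [ 0.5708 -0.1472  0.0769] 18.25
```

View pics/t3.png

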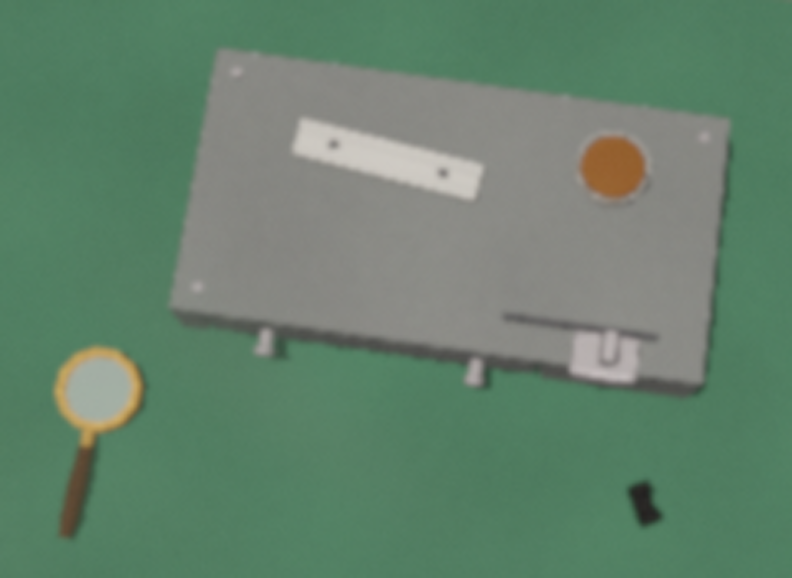

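View pics/s3.png

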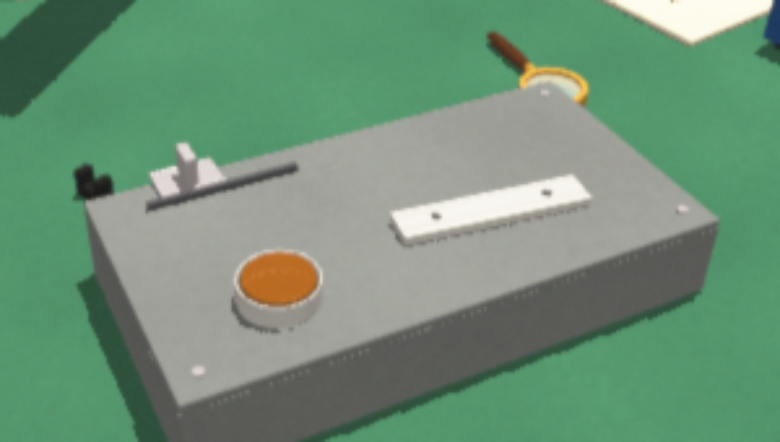

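The drawer is flush: only the knobs show, at crop (265,342) and (476,372). It stopped hard at 25 N without moving further. The bystanders are unchanged. Next is the catch.

```bash
cat > push4.py <<'E'
exec(open("push2.py").read().split("go(-.20")[0])
bot.move_pose([*(C-.097*X-.182*Y),.15],[180,0,-.97]); sh()
go(-.097,-.182,.087,.08,8)
go(-.097,-.16,.087,.04,8)
go(-.097,-.085,.087,.03,12)
go(-.097,-.08,.087,.02,20)
sh()
E
python3 push4.py
```

```text
[-0.0971 -0.1826  0.1506] [-0.3173 -0.0161  0.6167] 19.12
False [-0.0965 -0.1821  0.0876] [ 0.3188 -0.4652  0.4221] 20.05
False [-0.097  -0.1598  0.087 ] [ 0.6412 -0.0894 -0.1037] 20.75
True [-0.0971 -0.1033  0.0869] [ 0.9441 -3.0251  2.6341] 22.52
True [-0.0972 -0.1035  0.0868] [-0.7709 -3.2519  2.601 ] 23.12
[-0.0972 -0.1035  0.0868] [-0.7709 -3.2519  2.601 ] 23.12
```

Stopped hard at shelf y = -0.1035 at both 12 N and 20 N. I'll back off, retreat and check.

```bash
cat > push5.py <<'E'
exec(open("push2.py").read().split("go(-.20")[0])
go(-.097,-.135,.087,.06)
go(-.097,-.15,.20,.12)
bot.move_pose([*(C-.20*X-.30*Y),.25],[180,0,-.97]); sh()
p,d,W=cloud("top"); cv2.imwrite("pics/t5.png",cv2.resize(p[100:275,195:435],None,fx=3.3,fy=3.3,interpolation=cv2.INTER_CUBIC)[:,:,::-1])
z=W[...,2]; s=(W[...,:2]-C)@np.c_[X,Y]
m=(z>.09)&(z<.12)&(abs(s[...,0]+.097)<.02)&(s[...,1]>-.17)&(s[...,1]<-.03); print("tab",s[m].mean(0),s[m].min(0),s[m].max(0))
p,d=imaging.get_image("scene"); cv2.imwrite("pics/s5.png",cv2.resize(p[150:320,180:480],None,fx=2.6,fy=2.6)[:,:,::-1])
E
python3 push5.py
```

```text
False [-0.0971 -0.1352  0.0869] [0.1354 1.2605 0.1402] 23.79
False [-0.0976 -0.1498  0.1991] [-1.1684  0.1183 -0.7007] 24.89
[-0.1998 -0.2994  0.2494] [0.0672 0.1317 0.391 ] 25.68
tab [-0.0956 -0.0846] [-0.1061 -0.0897] [-0.0834 -0.0797]
```

View pics/t5.png

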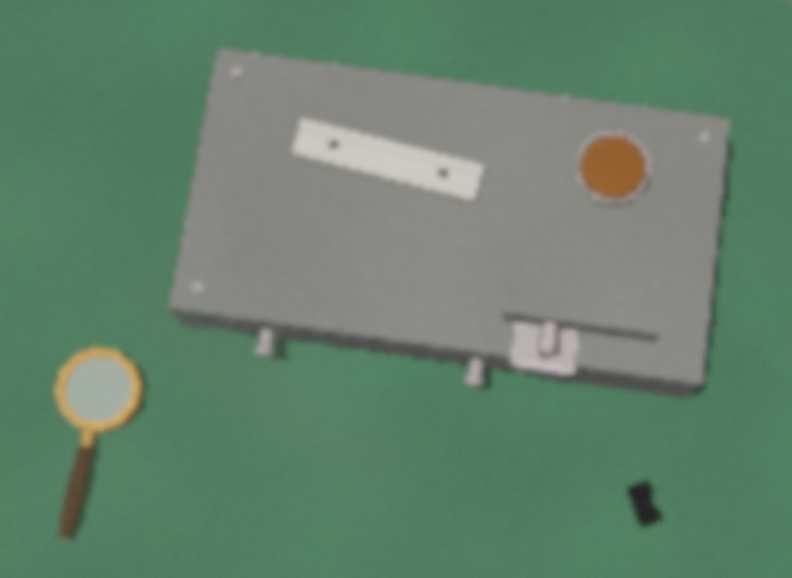

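The tab now stands at crop (549,338), shelf y = -0.085, 47 mm across from where it started. The drawer is still flush, and the lens, bar, rosin and mute are at the same pixels as before. The hand is clear, so I'm handing in.

```bash
python3 -c "
from rig import sign_off
print(sign_off())"
```

```text
the job is handed in; nothing more can be done
None
```

I pushed the drawer home with closed fingertips, then slid the catch across to its stop, backed the hand away and handed the job in at about 26 s. No verdict is reported.

- **Drawer:** it started about 66 mm out. I pushed at about 0.04 m/s, then 0.02 m/s near the end. It stopped hard at 12 N and did not move further at 25 N. The pictures show it flush with the shelf front before and after the catch was moved.
- **Catch:** it stopped hard at 12 N and again at 20 N. The tab moved from shelf y -131 mm to -85 mm, about 47 mm.
- **Bystanders and hand:** the bar, rosin, mute and lens are at the same pixels in the top view as at the start. The hand is about 0.25 m up and clear of everything.

- **Failed check:** one early attempt to locate the mute numerically picked up the wrong dark object, so I judged the mute by eye in the pictures.
- **Not measured directly:** the joint values cannot be read. "Home" and "across" therefore rest on the hard stops and the pictures.

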